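Mark the order ready and ring the bell

ROBOT

A 6-joint arm with a two-finger parallel gripper is mounted at the origin on a cart in front of the work surface, level with it; the furniture and walls round the work are solid. World frame = base frame: x ahead of the robot, y to its left, z up, the work surface at z = 0. Lengths are in m, angles in rad, forces in N, time in s.
With the tool pointing down it reaches from about 0.25 to 0.775 m from the base axis. Payload 4 kg.
Tool frame: the origin (TCP) lies midway between the tips of the shut fingers; the grasp point (between the pads) lies 19 mm behind it; z points along the fingers, y is the direction in which the jaws open and shut (so a half turn about z gives the same grasp; the last joint's range is limited). The gripper opens to 94 mm and grips with 3 to 60 N. Pads are 16 mm wide; open, the fingers measure 119 mm over their backs; the gripper's body (75 mm by 177 mm) begins 78 mm behind the grasp point.
Start: joints at [-1.4, 0.087, 1.371, -0, 1.684, -0.103], TCP at [0.149, -0.53, 0.206] pointing down, gripper open.
Joint ranges: [-3.1, 3.1], [-0.76, 2.03], [0.27, 2.55], [-1.08, 4.22], [0.17, 2.65], [-2.57, 2.57]. Speed limits (rad/s): [2.79, 2.79, 3.14, 3.14, 3.14, 3.14].

INTERFACE

Orientations are given as [roll, pitch, yaw] about the fixed x, y, z axes, in that order (R = Rz(yaw) Ry(pitch) Rx(roll)).
In Python, from bench import robot gives the robot as it stands.
- The arm moves only by the tool drive_tool, never from a script. Its argument "series" is a list that holds one entry, the list of rows, each a list of 7 numbers: the turn, a rotation vector about the tool's x, y, z in rad, then the shift along the tool's x, y, z in cm, then the opening in per cent of the stroke, from 0 (shut) to 100 (fully open). In form: [[[rx, ry, rz, tx, ty, tz, fingers], ...]]. A call has 1 to 20 rows; each row is the pose to reach, as a shift and turn from the pose measured when the call began, along the tool's axes at that moment; what a row does not reach only later rows make up. A row lasts 1/10 s, in which the tool goes at most 50 mm and 8.59 degrees, less where a joint would pass 70% of its speed; a pose out of reach is approached as far as the arm can. A call with a gripper value outside its range is refused whole. The fingers move at their own pace and stop on an object; the grip force is fixed at half the most. Time passes only in rows, so rows that repeat a pose let the fingers close. It gives the time, the measured TCP pose, the force and the opening at its end, in the units of the state.
- robot.get_obs(): the state, without advancing time (a new reading comes with each control period).
- robot.snapshot(name): name is "scene" or "side" or "wrist"; returns a dict with "img" (420x560x3 uint8, blue, green, red), "depth" (420x560 float32, m along the optical axis (not along the pixel's ray), 0 where there is no reading), "vertical_fov" (degrees; the focal length in pixels is half the picture's height over the tangent of half this angle, whatever the lens; pixels are square), "cx", "cy" (the principal point, pixels), "rvec" (rotation vector, rad) and "tvec" (3), from world to camera coordinates, as OpenCV has them. Camera axes: x right, y down, z forward; pixel columns grow to the right and rows downward; lengths in m; the calibration is good to about 2 mm. A picture is of the moment at which its call begins.
- robot.close_job(): hands the job in, once; it reports no verdict.
The state is a dict: "time": time; "joint_positions": joint angles; "qvel": joint speeds; "joint_torque": joint torques, N m; "tool_pos": TCP position; "ee_rot": TCP orientation; "wrist_force": force on the tool from outside, world axes, zero at the start; "wrist_torque": the same for the moment, N m; "width": finger opening in m.
Only numpy, scipy, OpenCV 4.12 (cv2) and the standard library are available. Lean on these libraries where they do the work, as an engineer would, in place of code of your own. Each camera call takes 0.05 s, during which the arm holds its last target.

TASK

The order is ready to hand out. On the order panel lightly press the round key all the way down, then the long bar key all the way down, so that both stay down, and then ring the counter bell that stands beside the panel by pressing the little knob on its top in and letting go. Keep the square key and the cross-shaped key up, work only by touch with light pushes, and neither lift nor shift the bell or the things standing around.

Things in the scene. Friction and masses are not known exactly. Their poses are not given: they have to be found in the camera images.
- panel: order panel: black console 100 x 284 x 34 mm, fixed to the worktop, long side along its y axis; origin at the centre of its underside. On top, side by side at 66 mm spacing along its y axis, four grey frames 78 x 60 x 4 mm with one white key each (top 54 mm above the worktop when up). Which key is in which place varies.
- round_top (a point): round white key, 30 mm in diameter; this point is the centre of the top face of the key and goes down with it. x and y axes are those of the panel, z up.
- bar_top (a point): long bar-shaped white key, 56 mm along the panel's x by 18 mm along its y; this point is the centre of the top face of the key and goes down with it. x and y axes are those of the panel, z up.
- square_top (a point): square white key, 27 x 27 mm (not to be pressed); this point is the centre of the top face of the key and goes down with it. x and y axes are those of the panel, z up.
- cross_top (a point): cross-shaped (plus sign) white key, 36 mm across with arms 12 mm wide (not to be pressed); this point is the centre of the top face of the key and goes down with it. x and y axes are those of the panel, z up.
- key_round (a joint): latching key of the order panel: its depth in m, 0 = up (16 mm proud of its grey frame), 0.008 = fully down (8 mm proud); about 2.5 N of friction all the way, no spring: it stays where it is left. The seat under the key is sprung: pushed on, the whole key gives by up to another 5 mm at 2.5 N per mm and comes back when let go, so press until about 6 to 8 N. Starts up. Round key.
- key_bar (a joint): latching key of the order panel: its depth in m, 0 = up (16 mm proud of its grey frame), 0.008 = fully down (8 mm proud); about 2.5 N of friction all the way, no spring: it stays where it is left. The seat under the key is sprung: pushed on, the whole key gives by up to another 5 mm at 2.5 N per mm and comes back when let go, so press until about 6 to 8 N. Starts up. Long bar key.
- key_square (a joint): latching key of the order panel: its depth in m, 0 = up (16 mm proud of its grey frame), 0.008 = fully down (8 mm proud); about 2.5 N of friction all the way, no spring: it stays where it is left. The seat under the key is sprung: pushed on, the whole key gives by up to another 5 mm at 2.5 N per mm and comes back when let go, so press until about 6 to 8 N. Starts up. Square key.
- key_cross (a joint): latching key of the order panel: its depth in m, 0 = up (16 mm proud of its grey frame), 0.008 = fully down (8 mm proud); about 2.5 N of friction all the way, no spring: it stays where it is left. The seat under the key is sprung: pushed on, the whole key gives by up to another 5 mm at 2.5 N per mm and comes back when let go, so press until about 6 to 8 N. Starts up. Cross key.
- bell: loose counter bell: white dome on a black foot, 83 mm in diameter, 58 mm high with its knob, 0.19 kg; origin at the centre of its underside
- bell_knob (a point): centre of the top of the bell's knob, a rod 14 mm in diameter standing on the middle of the dome, 58 mm above the worktop when out, 13 mm above the dome
- bell_button (a joint): how far the bell's knob is pressed in, m: 0 = out, 0.004 = right in; a spring of 2 N per mm pushes it back out, with a hard stop at 4 mm: it rings from 2 mm on, so press slowly, to 3 mm or about 6 N
- salt: loose salt shaker, 40 mm wide, 81 mm high; origin at the centre of its underside (leave alone)
- cup: loose black sauce cup, 51 mm in diameter, 29 mm high; origin at the centre of its underside (leave alone)
- sachet: loose paper condiment sachet, 56 x 34 x 16 mm; origin at the centre of its underside (leave alone)
There are look-alikes about, which are no part of the job. What is shaped like the bell but green, purple or turquoise is not meant.

How it is judged:
On the way, in this order (a step that is already met when the one before it is completed fails the run):
1. the round key is down (value of joint key_round above 0.006 m), for 0.1 s.
2. the bar key is down, the round one still down (value of joint each of key_round, key_bar above 0.006 m), for 0.1 s.
3. the bell's knob is pressed in (all of step 2 and value of joint bell_button above 0.002 m), for 0.02 s.
At the end, for the whole second after the job is handed in: Round key and bar key both stay down (at least 6 of 8 mm), square and cross keys up (less than 2.5 mm down), the bell's knob let go (less than 1.2 mm in), the bell upright, at rest and within 25 mm of where it stood, salt shaker, sauce cup and sachet within 20 mm of where they stood (all of step 2 and value of joint each of key_square, key_cross below 0.0025 m and value of joint bell_button below 0.0012 m and distance of bell from where it was at the start of the episode below 0.025 m and angle between bell's own z axis and vertical below 0.1 rad and linear speed of bell below 0.02 m/s and distance of each of salt, cup, sachet from where it was at the start of the episode below 0.02 m); the robot touches nothing.
It fails at once if the order is wrong: the bar key pressed before the round key is down, or the bell rung before the bar key is down ((value of joint key_bar above 0.0025 m and value of joint key_round below 0.006 m) or (value of joint bell_button above 0.0015 m and value of joint key_bar below 0.006 m)).
It fails at once if the square or the cross key is pressed more than 2.5 mm (value of joint any of key_square, key_cross above 0.0025 m).
It fails at once if the bell is lifted, tipped or shifted by more than 25 mm (distance of bell from where it was at the start of the episode above 0.025 m or height (world z) of bell above 0.01 m or angle between bell's own z axis and vertical above 0.2 rad).
It fails at once if the salt shaker, the sauce cup or the sachet is shifted by more than 20 mm (distance of any of salt, cup, sachet from where it was at the start of the episode above 0.02 m).
It fails at once if the robot pushes on anything harder than 40 N (contact force between any of the fingers, the arm and anything else above 40 N).
It also fails if it takes over 48 s, if anything falls off the work surface, if the arm or the gripper's body presses on something with over 40 N, if the wrist force passes 120 N, or if a joint passes its speed limit or range.

## Working session

There is one attempt and no reset: what is moved stays moved. The work goes in short steps, Python scripts to look and compute and a tool call to move; the robot and the scene stay as the last step left them, time stands still between calls to the robot, and variables do not carry over. Pictures are saved under pics/ and viewed, and the job is handed in when it is done.

Besides the shell and the picture viewer there is one more tool, called after "Request:" as a command line: name --argument value ..., lists and objects as JSON in quotes. drive_tool: Moves the arm, as the interface text tells. Its arguments: {"type":"object","properties":{"series":{"type":"array","items":{"type":"array","items":{"type":"array","items":{"type":"number"}}}}},"required":["series"]}

```bash
mkdir -p pics; ls; cat > h.py <<'E'
import numpy as np, cv2
from bench import robot
def snap(n,out):
    s=robot.snapshot(n); cv2.imwrite(f'pics/{out}.png',s['img']); np.savez(f'pics/{out}.npz',**s); return s
def load(out): return np.load(f'pics/{out}.npz')
def pix2w(s,u,v,z=None):
    h=s['img'].shape[0]; f=h/2/np.tan(np.radians(float(s['vertical_fov']))/2)
    R=cv2.Rodrigues(np.array(s['rvec'],float))[0]; t=np.array(s['tvec'],float).ravel()
    d=np.array([(u-float(s['cx']))/f,(v-float(s['cy']))/f,1.]); c=-R.T@t; dw=R.T@d
    if z is None: k=float(s['depth'][int(round(v)),int(round(u))])
    else: k=(z-c[2])/dw[2]
    return c+k*dw
def crop(out,name,x0,y0,x1,y1,k):
    im=cv2.imread(f'pics/{out}.png')[y0:y1,x0:x1]; cv2.imwrite(f'pics/{name}.png',cv2.resize(im,None,fx=k,fy=k,interpolation=cv2.INTER_CUBIC))
E
python3 - <<'E'
from h import *
print(robot.get_obs())
for n in ['scene','side','wrist']: s=snap(n,n+'0'); print(n,s['vertical_fov'],s['cx'],s['cy'],s['rvec'],s['tvec'])
E
```

```text
pics
{'time': 0.0, 'joint_positions': array([-1.40010558e+00,  8.79560167e-02,  1.37224465e+00, -4.40833383e-05,
        1.68360569e+00, -1.03094808e-01]), 'qvel': array([-7.94180868e-04,  1.50941107e-03, -3.49316135e-05,  1.47674942e-05,
        2.20236651e-03,  1.00140889e-03]), 'joint_torque': array([-8.78783885e-04, -3.40170157e+01, -3.02431870e+01,  7.17225415e-02,
        3.29451088e-02, -1.52101761e-04]), 'tool_pos': array([ 0.14859692, -0.52897199,  0.20430851]), 'ee_rot': array([-3.13938620e+00, -1.84235591e-04,  2.73780434e-01]), 'wrist_force': array([ 0.18954483, -0.09628282,  0.46331019]), 'wrist_torque': array([ 0.00527388,  0.01912558, -0.03642128]), 'width': 0.09402552998662163}
scene 42.34178240486462 288.5448326498914 204.88074212272755 [ 0.73387789 -2.64849007  1.06437203] [0.457676   0.2982414  1.26011931]
side 48.458948846005555 280.0051325249241 213.69084166600567 [ 2.01547477 -0.20573853  0.09795478] [-0.55658084  0.09448417  1.15755999]
wrist 60.122472976763845 281.4559432990652 208.6136345251037 [-2.31783469  1.75344625  0.2538602 ] [-0.54799612 -0.0304034   0.39296916]
```

View pics/scene0.png

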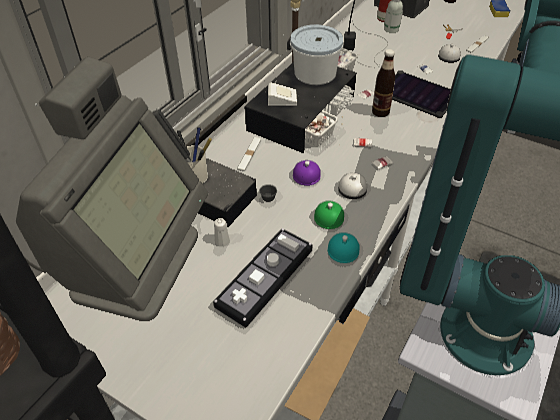

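View pics/side0.png

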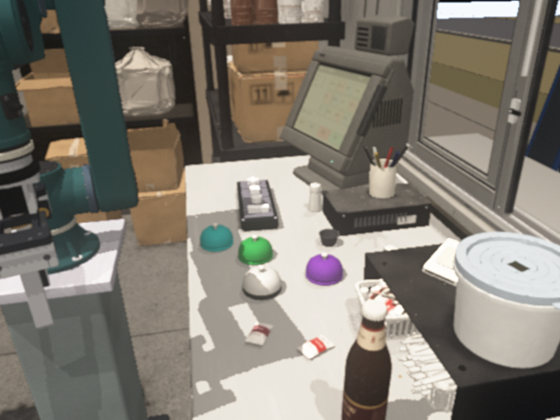

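View pics/wrist0.png

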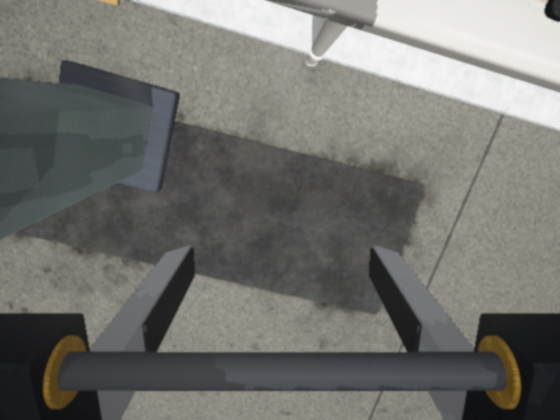

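```bash
python3 - <<'E'
from h import *
crop('scene0','c1',200,220,320,330,5)
crop('scene0','c2',270,130,400,270,4)
crop('scene0','c3',400,10,520,100,5)
s=load('scene0')
for n,u,v,z in [('cross',239,296,.054),('sq',257,278,.054),('round',272,259,.054),('bar',288,242,.054),('bellknob',351,174,.058),('far',450,45,.058),('green',329,203,.058),('salt',220,222,.08),('cup',267,187,.029),('sach',382,163,.016),('sach2',362,142,.016)]:
    print(n,pix2w(s,u,v).round(3),pix2w(s,u,v,z).round(3))
E
```

```text
cross [0.525 0.239 0.055] [0.525 0.239 0.054]
sq [0.517 0.175 0.055] [0.518 0.174 0.054]
round [0.516 0.108 0.056] [0.517 0.107 0.054]
bar [0.51  0.042 0.057] [0.511 0.04  0.054]
bellknob [ 0.49  -0.28   0.045] [ 0.485 -0.267  0.058]
far [ 0.487 -1.119  0.047] [ 0.482 -1.099  0.058]
green [ 0.486 -0.134  0.057] [ 0.485 -0.133  0.058]
salt [0.681 0.095 0.085] [0.684 0.091 0.08 ]
cup [ 0.682 -0.128  0.023] [ 0.678 -0.123  0.029]
sach [ 0.444 -0.403  0.015] [ 0.443 -0.402  0.016]
sach2 [ 0.538 -0.46   0.016] [ 0.538 -0.46   0.016]
```

View pics/c1.png

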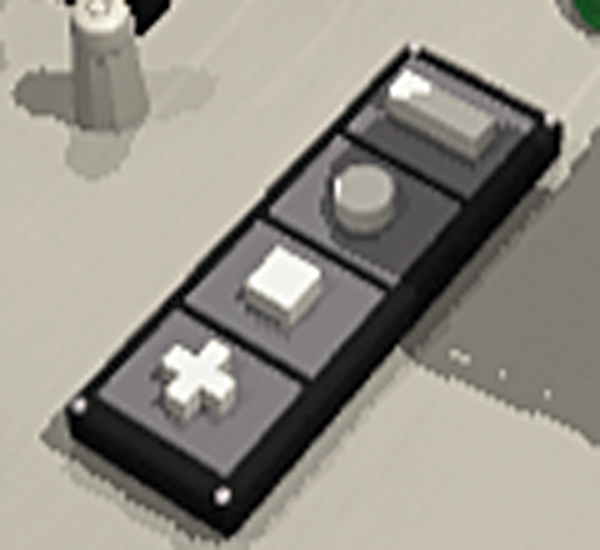

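View pics/c2.png

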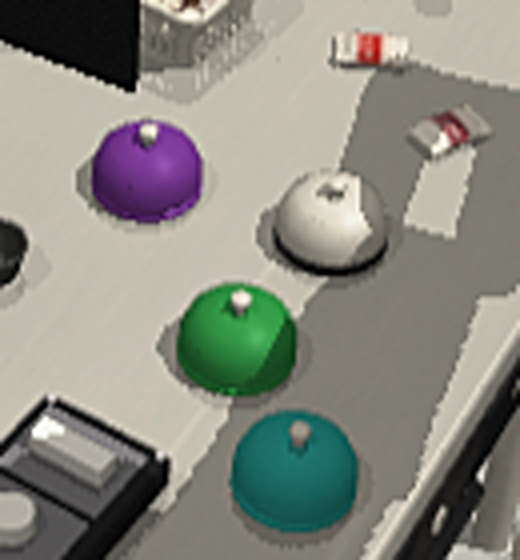

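View pics/c3.png

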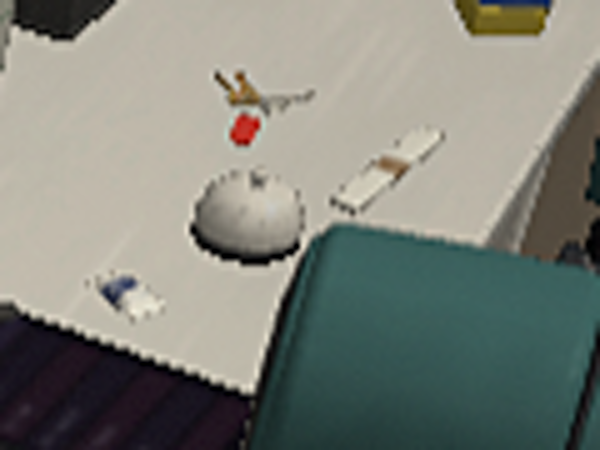

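The white bell near the panel, at pixel (352,185), is the one meant. The other white bell, at (450,50), is about 1.1 m away and out of reach. The green (329,213), purple (306,172) and turquoise (344,248) ones are excluded by colour. Keys: bar (288,242), round (273,258), square (257,278), cross (239,296). I'll move over the panel with the fingers shut and check with the wrist camera.

```bash
cat >> h.py <<'E'
from scipy.spatial.transform import Rotation as Ro
def plan(p,yaw=None):
    o=robot.get_obs(); R=Ro.from_euler('xyz',o['ee_rot'])
    sh=R.inv().apply(np.array(p)-o['tool_pos'])*100
    Rt=Ro.from_euler('xyz',[np.pi,0,yaw]) if yaw is not None else R
    print('tcp',o['tool_pos'].round(4),'F',o['wrist_force'].round(2),'rot',(R.inv()*Rt).as_rotvec().round(3),'shift_cm',sh.round(2),'t',o['time'])
E
python3 -c "
from h import *
plan([.47,.05,.2],-.07)"
```

```text
tcp [ 0.1487 -0.5291  0.2045] F [ 0.68 -0.76 -0.57] rot [-0.002  0.     0.344] shift_cm [ 46.6  -47.06   0.55] t 0.15
```

Request:
drive_tool --series '[[[0, 0, 0.1, 5, -5, 0, 0], [0, 0, 0.2, 10, -10, 0, 0], [0, 0, 0.3, 13, -13, 0, 0], [0, 0, 0.34, 16, -16, 0, 0], [0, 0, 0.34, 19, -19, 0, 0], [0, 0, 0.34, 22, -22, 0, 0], [0, 0, 0.34, 25, -25, 0, 0], [0, 0, 0.34, 28, -28, 0, 0], [0, 0, 0.34, 31, -31, 0, 0], [0, 0, 0.34, 34, -34, 0, 0], [0, 0, 0.34, 37, -37, 0, 0], [0, 0, 0.34, 40, -40, 0, 0], [0, 0, 0.34, 43, -43, 0, 0], [0, 0, 0.34, 45, -45, 0, 0], [0, 0, 0.34, 46.6, -47, 0.5, 0], [0, 0, 0.34, 46.6, -47, 0.5, 0], [0, 0, 0.34, 46.6, -47, 0.5, 0], [0, 0, 0.34, 46.6, -47, 0.5, 0]]]'

```text
time: 1.95
tool_pos: [0.4699, 0.0486, 0.2005]
ee_rot: [-3.14, 0.001, -0.067]
wrist_force: [-0.1, 0.5, -0.0]
width: 0.0003
```

```bash
python3 - <<'E'
from h import *
snap('wrist','wrist1'); plan([.517,.107,.1],-.07)
E
```

```text
tcp [0.4699 0.0485 0.2006] F [-0.34  0.41 -0.22] rot [-0.001  0.     0.002] shift_cm [ 4.3  -6.15 10.07] t 2.0
```

View pics/wrist1.png

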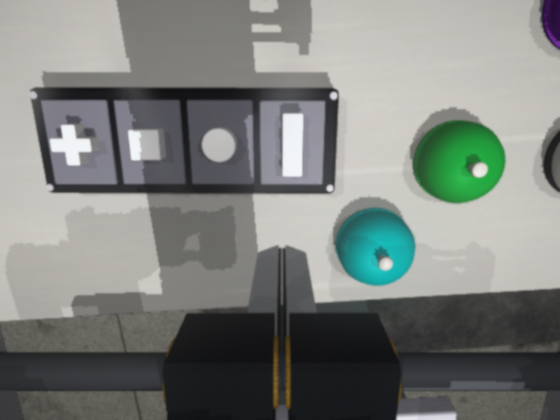

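The wrist view shows cross (70,145), square (146,145), round (218,145) and bar (292,145). All are clear and square to the tool.

```bash
python3 - <<'E'
from h import *
s=load('wrist1')
for n,u,v in [('round',218.5,145),('bar',292.5,145),('sq',146,145),('cross',70.5,145)]: print(n,pix2w(s,u,v).round(4),pix2w(s,u,v,.054).round(4))
s=load('scene0')
for n,u,v in [('round',272.8,257.7),('bar',288,241.6)]: print(n,pix2w(s,u,v,.054).round(4))
p=pix2w(load('wrist1'),218.5,145,.054);plan([p[0],p[1],.062],-.07)
E
```

```text
round [0.5184 0.1028 0.0535] [0.5184 0.1027 0.054 ]
bar [0.5141 0.0369 0.0539] [0.5141 0.0369 0.054 ]
sq [0.5228 0.1665 0.0558] [0.5227 0.1672 0.054 ]
cross [0.5273 0.2331 0.0563] [0.5271 0.2344 0.054 ]
round [0.5178 0.1023 0.054 ]
bar [0.5122 0.0384 0.054 ]
tcp [0.4699 0.0485 0.2006] F [-0.34  0.41 -0.22] rot [-0.001  0.     0.002] shift_cm [ 4.48 -5.72 13.87] t 2.0
```

Request:
drive_tool --series '[[[0, 0, 0, 2, -2.5, 0, 0], [0, 0, 0, 4.5, -5.7, 2, 0], [0, 0, 0, 4.5, -5.7, 5, 0], [0, 0, 0, 4.5, -5.7, 8, 0], [0, 0, 0, 4.5, -5.7, 11, 0], [0, 0, 0, 4.5, -5.7, 13, 0], [0, 0, 0, 4.5, -5.7, 13.9, 0], [0, 0, 0, 4.5, -5.7, 13.9, 0], [0, 0, 0, 4.5, -5.7, 13.9, 0], [0, 0, 0, 4.5, -5.7, 13.9, 0]]]'

```text
time: 3.0
tool_pos: [0.52, 0.1023, 0.0636]
ee_rot: [-3.14, -0.003, -0.068]
wrist_force: [0.7, 0.3, 0.1]
width: 0.0006
```

```bash
python3 -c "
from h import *
plan([.518,.1026,.0455],-.07)"
```

```text
tcp [0.52   0.1023 0.0636] F [0.73 0.29 0.14] rot [-0.002 -0.003  0.002] shift_cm [-0.2  -0.01  1.81] t 3.0
```

Request:
drive_tool --series '[[[0, 0, 0, -0.2, 0, 0.4, 0], [0, 0, 0, -0.2, 0, 0.8, 0], [0, 0, 0, -0.2, 0, 1.0, 0], [0, 0, 0, -0.2, 0, 1.2, 0], [0, 0, 0, -0.2, 0, 1.4, 0], [0, 0, 0, -0.2, 0, 1.6, 0], [0, 0, 0, -0.2, 0, 1.8, 0], [0, 0, 0, -0.2, 0, 1.9, 0], [0, 0, 0, -0.2, 0, 1.9, 0], [0, 0, 0, -0.2, 0, 1.9, 0]]]'

```text
time: 4.0
tool_pos: [0.518, 0.1025, 0.0448]
ee_rot: [-3.14, -0.003, -0.068]
wrist_force: [-1.6, -0.4, 3.5]
width: 0.0002
```

Request:
drive_tool --series '[[[0, 0, 0, 0, 0, 0.1, 0], [0, 0, 0, 0, 0, 0.15, 0], [0, 0, 0, 0, 0, 0.2, 0], [0, 0, 0, 0, 0, 0.2, 0], [0, 0, 0, 0, 0, 0.2, 0]]]'

```text
time: 4.5
tool_pos: [0.5181, 0.1025, 0.0435]
ee_rot: [-3.14, -0.004, -0.068]
wrist_force: [-2.1, -0.3, 6.1]
width: 0.0007
```

Request:
drive_tool --series '[[[0, 0, 0, 0, 0, 0.1, 0], [0, 0, 0, 0, 0, 0.1, 0], [0, 0, 0, 0, 0, 0.1, 0]]]'

```text
time: 4.8
tool_pos: [0.5181, 0.1025, 0.0433]
ee_rot: [-3.14, -0.004, -0.068]
wrist_force: [-2.3, -0.2, 7.2]
width: 0.0004
```

Request:
drive_tool --series '[[[0, 0, 0, 0, 0, -0.5, 0], [0, 0, 0, 0, 0, -2.5, 0], [0, 0, 0, 0, 0, -5, 0], [0, 0, 0, -1.5, 2, -9, 0], [0, 0, 0, -4, 5, -13, 0], [0, 0, 0, -5, 6.5, -15.5, 0], [0, 0, 0, -5, 6.5, -15.5, 0], [0, 0, 0, -5, 6.5, -15.5, 0]]]'

```text
time: 5.6
tool_pos: [0.4636, 0.0407, 0.198]
ee_rot: [-3.139, -0.005, -0.069]
wrist_force: [0.4, -0.9, -0.3]
width: 0.0003
```

```bash
python3 - <<'E'
from h import *
s=snap('wrist','wrist2'); plan([.514,.0372,.063],-.07)
for u,v in [(218.5,145),(292.5,145),(146,145)]: print(pix2w(s,u,v).round(4))
E
```

```text
tcp [0.463  0.0411 0.1966] F [ 0.56  1.34 -0.96] rot [-0.002 -0.002  0.002] shift_cm [ 5.08  0.07 13.37] t 5.65
[0.5126 0.0958 0.0464]
[0.509  0.0291 0.055 ]
[0.5176 0.1585 0.054 ]
```

View pics/wrist2.png

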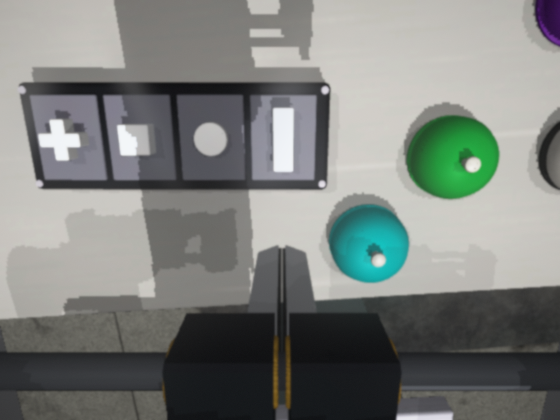

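The round key's top now reads 46 mm, so it is down, and the square and bar keys still read about 54 mm. Next is the bar.

Request:
drive_tool --series '[[[0, 0, 0, 2.5, 0.1, 2, 0], [0, 0, 0, 5.1, 0.1, 5, 0], [0, 0, 0, 5.1, 0.1, 8, 0], [0, 0, 0, 5.1, 0.1, 11, 0], [0, 0, 0, 5.1, 0.1, 12.5, 0], [0, 0, 0, 5.1, 0.1, 13.4, 0], [0, 0, 0, 5.1, 0.1, 13.4, 0], [0, 0, 0, 5.1, 0.1, 13.4, 0], [0, 0, 0, 5.1, 0.1, 13.4, 0]]]'

```text
time: 6.55
tool_pos: [0.5151, 0.037, 0.0638]
ee_rot: [-3.139, -0.004, -0.068]
wrist_force: [-0.3, 0.4, 0.7]
width: 0.0007
```

```bash
python3 -c "
from h import *
plan([.514,.0372,.0433],-.07)"
```

```text
tcp [0.5151 0.037  0.0638] F [-0.28  0.36  0.7 ] rot [-0.002 -0.004  0.002] shift_cm [-0.12 -0.01  2.05] t 6.55
```

Request:
drive_tool --series '[[[0, 0, 0, -0.1, 0, 0.4, 0], [0, 0, 0, -0.1, 0, 0.8, 0], [0, 0, 0, -0.1, 0, 1.0, 0], [0, 0, 0, -0.1, 0, 1.2, 0], [0, 0, 0, -0.1, 0, 1.4, 0], [0, 0, 0, -0.1, 0, 1.6, 0], [0, 0, 0, -0.1, 0, 1.8, 0], [0, 0, 0, -0.1, 0, 1.95, 0], [0, 0, 0, -0.1, 0, 2.05, 0], [0, 0, 0, -0.1, 0, 2.1, 0], [0, 0, 0, -0.1, 0, 2.1, 0]]]'

```text
time: 7.65
tool_pos: [0.5142, 0.037, 0.0436]
ee_rot: [-3.139, -0.005, -0.068]
wrist_force: [-3.8, -0.2, 6.2]
width: 0.0009
```

Request:
drive_tool --series '[[[0, 0, 0, 0, 0, 0.08, 0], [0, 0, 0, 0, 0, 0.08, 0], [0, 0, 0, 0, 0, 0.08, 0]]]'

```text
time: 7.95
tool_pos: [0.5142, 0.037, 0.0435]
ee_rot: [-3.14, -0.005, -0.068]
wrist_force: [-2.9, 0.1, 5.7]
width: 0.0004
```

Request:
drive_tool --series '[[[0, 0, 0, 0, 0, -0.5, 0], [0, 0, 0, 0, 0, -2.5, 0], [0, 0, 0, 0, 0, -6, 0], [0, 0, 0, 0, 0, -10, 0], [0, 0, 0, 0, 2, -14, 0], [0, 0, 0, -1, 6, -15.6, 0], [0, 0, 0, -2, 10, -15.6, 0], [0, 0, 0, -3, 14, -15.6, 0], [0, 0, 0, -4, 18, -15.6, 0], [0, 0, 0, -5, 22, -15.6, 0], [0, 0, 0, -5, 26, -15.6, 0], [0, 0, 0, -5, 28.5, -15.6, 0], [0, 0, 0, -5, 29.4, -15.6, 0], [0, 0, 0, -5, 29.4, -15.6, 0], [0, 0, 0, -5, 29.4, -15.6, 0], [0, 0, 0, -5, 29.4, -15.6, 0]]]'

```text
time: 9.55
tool_pos: [0.444, -0.2518, 0.1988]
ee_rot: [-3.139, -0.005, -0.066]
wrist_force: [-1.2, 0.1, -0.3]
width: 0.0008
```

```bash
python3 - <<'E'
from h import *
s=snap('wrist','wrist3'); snap('scene','scene3'); plan([.487,-.267,.08])
crop('scene3','c4',200,160,380,330,4)
E
```

```text
tcp [ 0.444  -0.252   0.1989] F [ 0.45 -0.15 -0.33] rot [0. 0. 0.] shift_cm [ 4.33  1.24 11.91] t 9.65
```

View pics/wrist3.png

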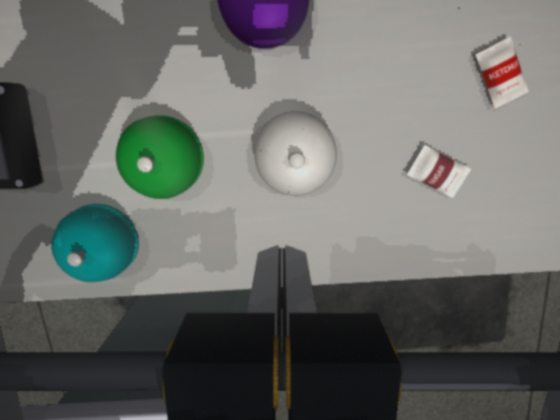

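View pics/c4.png

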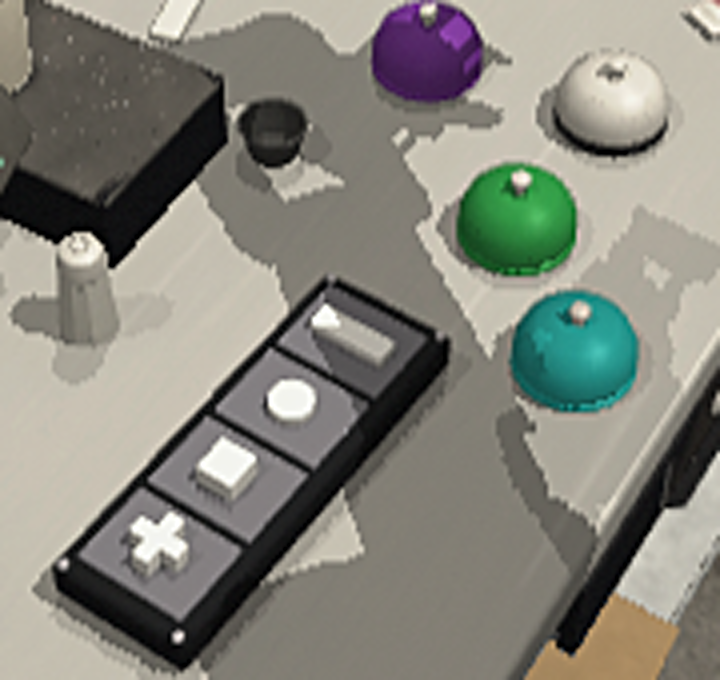

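```bash
python3 - <<'E'
from h import *
s=load('wrist3'); 
p=pix2w(s,296.5,160,.058);print(p,pix2w(s,296.5,160))
crop('wrist3','c5',240,100,350,210,5)
a=load('scene0');b=load('scene3')
for u,v in [(288,241.6),(272.8,257.7),(257,278),(239,296)]:
  print(pix2w(a,u,v).round(4),pix2w(b,u,v+1).round(4))
a=load('scene0');print(pix2w(a,353,176.5,.058))
plan([p[0],p[1],.068])
E
```

```text
[ 0.47630529 -0.26604225  0.058     ] [ 0.47637296 -0.26602938  0.05845298]
[0.5104 0.0414 0.0582] [0.5126 0.0376 0.0489]
[0.5169 0.1036 0.056 ] [0.5184 0.1015 0.0488]
[0.5172 0.1745 0.0549] [0.5146 0.1784 0.0573]
[0.5249 0.2392 0.055 ] [0.524  0.2407 0.0534]
[ 0.47578752 -0.26027548  0.058     ]
tcp [ 0.444  -0.252   0.1989] F [ 0.45 -0.15 -0.33] rot [0. 0. 0.] shift_cm [ 3.25  1.22 13.1 ] t 9.65
```

View pics/c5.png

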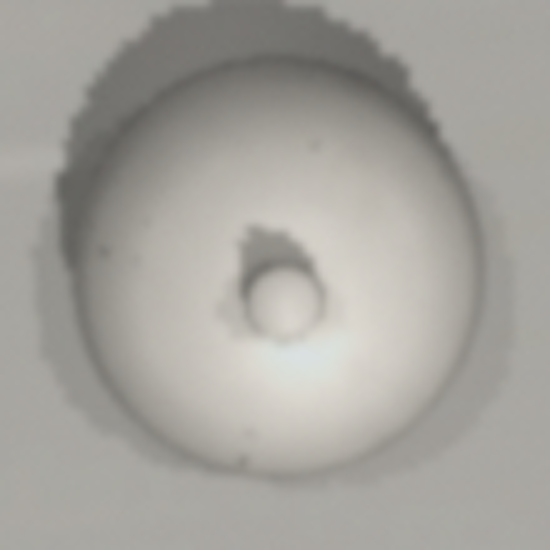

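The knob is at wrist pixel (297,160), height 58.5 mm, as specified. The bar and round keys have both dropped about 8 mm. I'll approach the bell.

Request:
drive_tool --series '[[[0, 0, 0, 3.2, 1.2, 2, 0], [0, 0, 0, 3.2, 1.2, 5, 0], [0, 0, 0, 3.2, 1.2, 8, 0], [0, 0, 0, 3.2, 1.2, 11, 0], [0, 0, 0, 3.2, 1.2, 12.5, 0], [0, 0, 0, 3.2, 1.2, 13, 0], [0, 0, 0, 3.2, 1.2, 13, 0], [0, 0, 0, 3.2, 1.2, 13, 0], [0, 0, 0, 3.2, 1.2, 13, 0]]]'

```text
time: 10.55
tool_pos: [0.4769, -0.2666, 0.071]
ee_rot: [-3.141, -0.008, -0.066]
wrist_force: [0.4, 0.2, 0.1]
width: 0.0004
```

```bash
python3 - <<'E'
from h import *
plan([.4762,-.266,.055])
E
```

```text
tcp [ 0.4769 -0.2666  0.071 ] F [0.42 0.18 0.06] rot [0. 0. 0.] shift_cm [-0.09 -0.05  1.6 ] t 10.55
```

Request:
drive_tool --series '[[[0, 0, 0, 0, 0, 0.4, 0], [0, 0, 0, 0, 0, 0.8, 0], [0, 0, 0, 0, 0, 1.0, 0], [0, 0, 0, 0, 0, 1.15, 0], [0, 0, 0, 0, 0, 1.3, 0], [0, 0, 0, 0, 0, 1.4, 0], [0, 0, 0, 0, 0, 1.5, 0], [0, 0, 0, 0, 0, 1.6, 0], [0, 0, 0, 0, 0, 1.6, 0], [0, 0, 0, 0, 0, 1.6, 0]]]'

```text
time: 11.55
tool_pos: [0.4769, -0.2665, 0.0555]
ee_rot: [-3.141, -0.008, -0.066]
wrist_force: [-2.5, 1.7, 5.2]
width: 0.0003
```

Request:
drive_tool --series '[[[0, 0, 0, 0, 0, 0.05, 0], [0, 0, 0, 0, 0, 0.08, 0], [0, 0, 0, 0, 0, 0.08, 0], [0, 0, 0, 0, 0, 0.08, 0]]]'

```text
time: 11.95
tool_pos: [0.4769, -0.2665, 0.0552]
ee_rot: [-3.142, -0.008, -0.066]
wrist_force: [-2.2, 1.6, 6.2]
width: 0.0006
```

Request:
drive_tool --series '[[[0, 0, 0, 0, 0, -0.2, 0], [0, 0, 0, 0, 0, -0.6, 0], [0, 0, 0, 0, 0, -2, 0], [0, 0, 0, 0, 0, -5, 0], [0, 0, 0, 0, 0, -9, 0], [0, 0, 0, -2, -1, -13, 0], [0, 0, 0, -3.2, -1.2, -14.5, 0], [0, 0, 0, -3.2, -1.2, -14.5, 0], [0, 0, 0, -3.2, -1.2, -14.5, 0], [0, 0, 0, -3.2, -1.2, -14.5, 0]]]'

```text
time: 12.95
tool_pos: [0.4443, -0.2521, 0.198]
ee_rot: [-3.14, -0.006, -0.066]
wrist_force: [-0.5, 0.6, 0.1]
width: 0.0006
```

```bash
python3 - <<'E'
from h import *
s=snap('wrist','wrist4'); b=snap('scene','scene4'); plan([.4762,-.266,.055])
print(pix2w(load('wrist3'),297,160),pix2w(s,297,160))
for u,v in [(288,242.6),(272.8,258.7),(257,278),(239,296)]: print(pix2w(b,u,v).round(4))
crop('scene4','c6',200,120,400,330,3)
E
```

```text
tcp [ 0.4443 -0.252   0.1978] F [-0.33 -0.29  0.92] rot [0. 0. 0.] shift_cm [ 3.2   1.22 14.3 ] t 13.05
[ 0.47653019 -0.26643374  0.05969425] [ 0.47677141 -0.2668002   0.05770467]
[0.5131 0.0368 0.0478]
[0.5173 0.1031 0.0512]
[0.5178 0.1737 0.0535]
[0.5265 0.2374 0.0514]
```

View pics/wrist4.png

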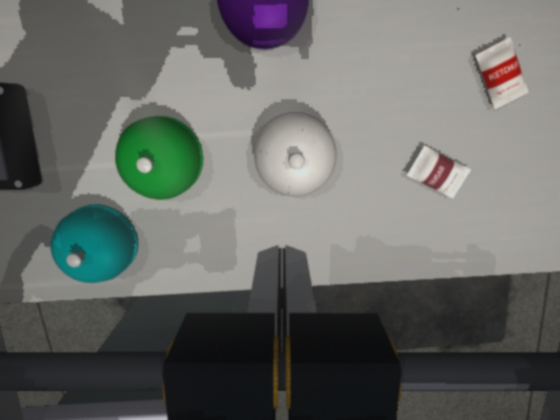

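View pics/c6.png

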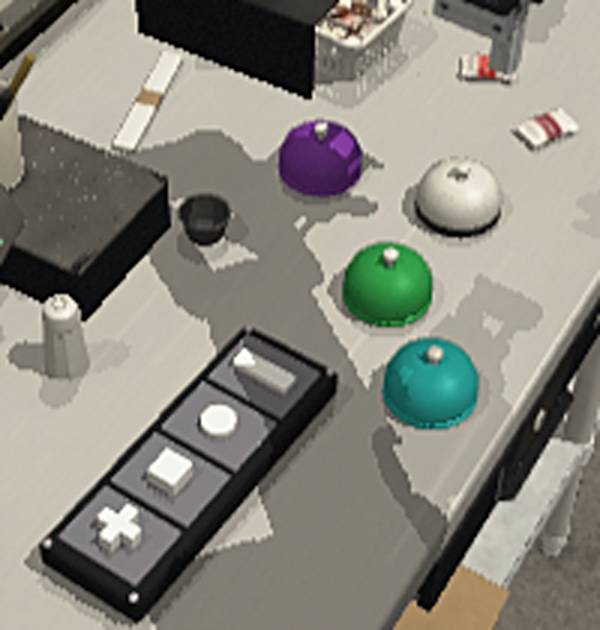

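```bash
python3 - <<'E'
from h import *
for nm,dv in (('scene0',0),('scene3',1),('scene4',1)):
  s=load(nm)
  print(nm,[round(float(np.median([pix2w(s,u+i,v+j)[2] for i in(-2,-1,0,1,2) for j in (-1,0,1)])),4) for u,v in [(288,241.6+dv),(272.8,257.7+dv),(257,277.5),(239,295.5)]])
robot.close_job()
E
```

```text
scene0 [0.0568, 0.0557, 0.0566, 0.0542]
scene3 [0.0456, 0.0479, 0.0551, 0.0555]
scene4 [0.048, 0.0482, 0.0544, 0.0545]
the job is handed in; nothing more can be done
```

I pressed the round key, then the bar key, then rang the white bell beside the panel, and handed the job in at about 13 s of the 48 s. No verdict is reported, so what follows comes from my own last checks.

- **Keys:** I pushed the round key to about 7.2 N and the bar key to about 6.2 N. The last depth check puts both tops at about 48 mm, against about 56 mm at the start, so both stayed down. The square and cross keys still read about 54 mm, so they are up.
- **Bell:** I pressed the knob slowly to about 6.2 N, with the fingertip about 3 mm below the knob's height when out. The knob is back out at about 58 mm, and the bell is within 1 mm of where it stood.
- **Surroundings:** The arm is clear at about 0.2 m height. In the last pictures the salt shaker, sauce cup and sachets look unmoved; I did not measure them.

Single-pixel depth readings scattered by a few mm; one read the round key at 51 mm and the cross at 51 mm. I therefore went by medians over small patches, which agreed with the forces and heights at contact. No other check disagreed.

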